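Book out a press punch and hold its nose to the inspection camera

ROBOT

A 6-joint arm with a two-finger parallel gripper is mounted at the origin on the work surface. World frame = base frame: x ahead of the robot, y to its left, z up, the work surface at z = 0. Lengths are in m, angles in rad, forces in N, time in s.
With the tool pointing down it reaches from about 0.325 to 0.85 m from the base axis. Payload 15.5 kg.
Tool frame: the origin (TCP) lies midway between the tips of the shut fingers; the grasp point (between the pads) lies 19 mm behind it; z points along the fingers, y is the line along which they close (so a half turn about z gives the same grasp; the last joint's range is limited). The gripper opens to 91 mm and grips with 3 to 60 N. Pads are 32 mm wide; open, the fingers measure 118 mm over their backs; the gripper's body (76 mm by 178 mm) begins 60 mm behind the grasp point.
Start: joints at [1.169, 0.494, 1.345, -0, 1.302, -0.096], TCP at [0.188, 0.596, 0.214] pointing down, gripper open.
Joint ranges: [-2.91, 2.91], [-0.82, 2.16], [0.22, 2.67], [-1.22, 4.37], [0.12, 2.79], [-3.08, 3.08]. Speed limits (rad/s): [1.89, 1.89, 2.57, 3.01, 3.01, 3.01].

INTERFACE

Orientations are given as a unit quaternion [w, x, y, z].
In Python, from plant import ctrl, imaging, workorder gives the robot as it stands.
- The arm moves only by the tool send_rows, never from a script. Its arguments are lists of equal length, an entry for each row: "offset": the shift along the tool's x, y, z in m, a list of three; "angular": the turn, a rotation vector about the tool's x, y, z in degrees, a list of three. In form: {"offset": [[dx, dy, dz], ...], "angular": [[wx, wy, wz], ...]}. A call has 1 to 8 rows; each row is the pose to reach, as a shift and turn from the pose commanded when the call began, along the tool's axes at that moment; what a row does not reach only later rows make up. A row lasts 1/10 s, in which the tool goes at most 50 mm and 8.59 degrees, less where a joint would pass 70% of its speed; a pose out of reach is approached as far as the arm can. A call with a gripper value outside its range is refused whole. "hand" is the finger opening in m, from 0 to 0.0912, set as the call begins (left out, the last holds). The fingers move at their own pace and stop on an object; "squeeze" is the grip in N (left out, the last holds). Time passes only in rows, so rows that repeat a pose let the fingers close. It gives the time, the measured TCP pose, the force, the opening and the grip force at its end, in the units of the state.
- ctrl.observe(): the state, without advancing time (a new reading comes with each control period).
- imaging.capture(name): name is "scene" or "top"; returns a dict with "pixels" (480x640x3 uint8, red, green, blue), "camera_matrix" (3x3 intrinsics, pixels), "dist_coeffs" ([k1, k2, p1, p2, k3] as OpenCV has them; the pictures are not rectified), "xyz" and "orientation" of the camera in the world. Camera axes: x right, y down, z forward; pixel columns grow to the right and rows downward; lengths in m; the calibration is good to about 2 mm. A picture is of the moment at which its call begins. There is no depth.
- workorder.sign_off(): hands the job in; it is judged then, once.
The state is a dict: "t": time; "joint_pos": joint angles; "joint_vel": joint speeds; "joint_torque": joint torques, N m; "position": TCP position; "tcp_rot": TCP orientation; "contact_force": force on the tool from outside, world axes, zero at the start; "moment": the same for the moment, N m; "width": finger opening in m; "grip_force": force on a finger pad.
Only numpy, scipy, OpenCV 4.12 (cv2) and the standard library are available. Lean on these libraries where they do the work, as an engineer would, in place of code of your own. Each camera call takes 0.05 s, during which the arm holds its last target. There are 200 camera calls.

TASK

Book out and check the press punch: it stands in the grey sleeve in the code reader's ring, so turn that sleeve where it stands until its code plate faces the reader's window. Only then draw the punch up out of the sleeve, leaving the sleeve standing in the ring with its code still facing the reader, and tip the punch so that its nose points straight into the inspection camera's tilted lens, centred on it and about 60 mm in front of the ring light. Finish while still holding the punch there, steady and touching nothing but the gripper, with everything else on the bench left where it was.

Things in the scene. Friction and masses are not known exactly. Their poses are not given: they have to be found in the camera images.
- sleeve: grey plastic sleeve standing loose in the reader's ring: 52 mm outside diameter, 56 mm high, bore 29 mm, floor 5 mm thick, 0.16 kg, turns easily. Origin: centre of underside; z up. +x points out through the code plate, a flat boss 26 mm wide, 11 to 53 mm up, 5.5 mm proud of the round side (white tick on the rim above it). Its bare round +y and -y sides are for gripping.
- sleeve_code (a point): centre of the printed code on the sleeve's plate, 32 mm out along the sleeve's +x and 36 mm above its underside.
- punch: plain steel press punch, 90 mm long, about 0.25 kg, standing nose down on the sleeve's floor, 2 mm play all round, its round shank 39 mm out of the sleeve. Origin: centre of the nose face; z along its axis from nose to shank end. Nose 14 mm diameter for 30 mm; shank 25 mm diameter from 37 to 90 mm; centre of mass about 56 mm from the nose.
- code_reader: fixed code reader: plate 205 x 104 mm, 8 mm thick, with a black ring on it (inside 57, outside 68 mm diameter, 4 mm high) in which the sleeve stands on the plate. Origin: ring's centre, on the plate's underside (8 mm below the sleeve). +x points from the ring to the grey reader block: window 90 mm from the ring's centre, top 71 mm up; all reaches 165 mm along +x.
- reader_window (a point): centre of the reader's window, 90 mm along the reader's +x and 45 mm above its origin; the window looks towards the ring.
- camera: fixed inspection camera: grey body, black barrel, black ring light of 66 mm diameter with a white face round the lens glass. Origin: centre of the ring light's front face, 125 mm above the bench; +z is the lens axis, out of the lens, up at 45 degrees and roughly towards the robot. The unit is up to 150 mm high and lies behind its front face, but for its base plate.
- camera_focus (a point): the point of sharp focus, 60 mm out along the camera's +z from its origin, about 167 mm above the bench; its axes are the camera's.
- spare_sleeve: second grey sleeve of the same shape and size, but empty, standing upright on the bench away from the reader. Origin at the centre of its underside. A bystander.
- die_button: steel ring (die button), 40 mm outside diameter, 18 mm bore, 26 mm high, on the bench. Origin at the centre of its underside. A bystander.
- link_a: flat stamped steel link lying on the bench, 5 mm thick, about 75 mm long: a 44 mm round head at the body's origin (on the underside), a 26 mm round tail 40 mm along its +x. A bystander.
- link_b: flat stamped steel link lying on the bench, 5 mm thick, about 75 mm long: a 44 mm round head at the body's origin (on the underside), a 26 mm round tail 40 mm along its +x. A bystander.
- spanner: flat steel spanner lying on the bench, 160 mm long along its x, 8 mm thick; origin at mid-length. A bystander.
- oil_bottle: closed white plastic bottle with black cap, 48 mm diameter, 105 mm high, standing. Origin at the centre of its underside. A bystander.
Mind the look-alikes: they are no part of the job. What is shaped like the punch but turquoise or yellow is not meant.

How it is judged:
On the way, in this order (a step that is already met when the one before it is completed fails the run):
1. with the punch still in it, the sleeve stands in the reader's ring with its code plate facing the window (angle between the x axis of sleeve and the x axis of code_reader, either way round below 0.3 rad and x of sleeve_code in the frame of code_reader above 0.015 m and horizontal distance between sleeve and code_reader below 0.012 m and angle between sleeve's own z axis and vertical below 0.12 rad and z of sleeve in the frame of code_reader below 0.015 m and z of punch in the frame of sleeve below 0.015 m), for 0.3 s.
2. the punch is drawn clear out of the sleeve, which stays standing in the ring with its code facing the reader (angle between the x axis of sleeve and the x axis of code_reader, either way round below 0.3 rad and x of sleeve_code in the frame of code_reader above 0.015 m and horizontal distance between sleeve and code_reader below 0.012 m and angle between sleeve's own z axis and vertical below 0.12 rad and z of sleeve in the frame of code_reader below 0.015 m and z of punch in the frame of sleeve above 0.06 m), for 0.1 s.
At the end, for the whole second after the job is handed in: Punch held still by the gripper, nose 40 to 80 mm before the ring light, within 15 mm of the lens axis in x and y, axis within 0.24 rad of it, touching neither camera nor sleeve; sleeve released, upright, within 12 mm of the ring's centre, code within 0.3 rad of facing the window (angle between the x axis of sleeve and the x axis of code_reader, either way round below 0.3 rad and x of sleeve_code in the frame of code_reader above 0.015 m and horizontal distance between sleeve and code_reader below 0.012 m and angle between sleeve's own z axis and vertical below 0.12 rad and z of sleeve in the frame of code_reader below 0.015 m and x of punch in the frame of camera between -0.015 and 0.015 m and y of punch in the frame of camera between -0.015 and 0.015 m and z of punch in the frame of camera between 0.04 and 0.08 m and angle between the z axis of punch and the z axis of camera, either way round below 0.24 rad and height (world z) of punch above 0.12 m and angle between punch's own z axis and vertical below 1.2 rad and contact force between punch and the fingers above 1 N and contact force between punch and camera below 0.2 N and contact force between each of punch, the fingers and sleeve below 0.2 N and linear speed of punch below 0.03 m/s); the arm keeps its last pose, push and grip.
It fails at once if one of the other loose things (spare sleeve, die button, links, spanner, oil bottle) is moved by more than 25 mm (distance of any of spare_sleeve, die_button, link_a, link_b, spanner, oil_bottle from where it was at the start of the episode above 0.025 m).
It also fails if it takes over 67 s, if anything falls off the work surface, if the arm or the gripper's body presses on something with over 40 N, if the wrist force passes 120 N, or if a joint passes its speed limit or range.

## Working session

There is one attempt and no reset: what is moved stays moved. The work goes in short steps, Python scripts to look and compute and a tool call to move; the robot and the scene stay as the last step left them, time stands still between calls to the robot, and variables do not carry over. Pictures are saved under pics/ and viewed, at most 10 in all, crops included, and the job is handed in when it is done.

Besides the shell and the picture viewer there is one more tool, called after "Request:" by a JSON object that holds its "api" and its "payload". send_rows: Moves the arm, as the interface text tells. Its arguments: {"type":"object","properties":{"offset":{"type":"array"},"angular":{"type":"array"},"hand":{"type":"number"},"squeeze":{"type":"number"}},"required":["offset","angular"]}

```bash
mkdir -p pics; cat > h.py <<'E'
import cv2,numpy as np,pickle
from scipy.spatial.transform import Rotation as R
from plant import ctrl,imaging,workorder
def q(o): return R.from_quat(np.roll(o,-1))
def snap(n,f):
    c=imaging.capture(n); pickle.dump(c,open(f'{f}.pkl','wb')); cv2.imwrite(f'pics/{f}.png',c['pixels'][:,:,::-1]); return c
def ray(c,uv):
    p=cv2.undistortPoints(np.array([[uv]],float),np.array(c['camera_matrix']),np.array(c['dist_coeffs']))[0,0]
    return np.array(c['xyz']),q(c['orientation']).apply([p[0],p[1],1])
def onz(c,uv,z):
    o,d=ray(c,uv); return o+d*(z-o[2])/d[2]
def proj(c,P):
    r=q(c['orientation']).inv(); P=np.atleast_2d(P).astype(float)
    return cv2.projectPoints(r.apply(P-np.array(c['xyz'])),np.zeros(3),np.zeros(3),np.array(c['camera_matrix']),np.array(c['dist_coeffs']))[0][:,0]
def tri(pairs):
    A=np.zeros((3,3));b=np.zeros(3)
    for c,uv in pairs:
        o,d=ray(c,uv);d/=np.linalg.norm(d);M=np.eye(3)-np.outer(d,d);A+=M;b+=M@o
    return np.linalg.solve(A,b)
E
python3 - <<'E'
from h import *
for n in('scene','top'):
    c=snap(n,n+'0');print(n,c['xyz'],c['orientation'],c['camera_matrix'],c['dist_coeffs'])
s=ctrl.observe();print(s['position'],s['tcp_rot'],s['t'])
E
```

```text
scene [0.9970975  0.7188142  0.76440656] [-0.11423876  0.21778286  0.87030125 -0.42672692] [[537.18117496   0.         322.14545487]
 [  0.         537.18117496 241.75802286]
 [  0.           0.           1.        ]] [0.03753132 0.         0.         0.         0.        ]
top [ 0.43491113 -0.01879593  1.09003137] [ 0.06514559 -0.69564161  0.71289374 -0.06017737] [[439.66808605   0.         320.24623751]
 [  0.         439.66808605 240.27224167]
 [  0.           0.           1.        ]] [-0.08668309  0.          0.          0.          0.        ]
[0.18801861 0.59567959 0.21339251] [-1.24207169e-04  1.52296760e-01  9.88334658e-01 -5.34748245e-04] 0.1
```

View pics/scene0.png

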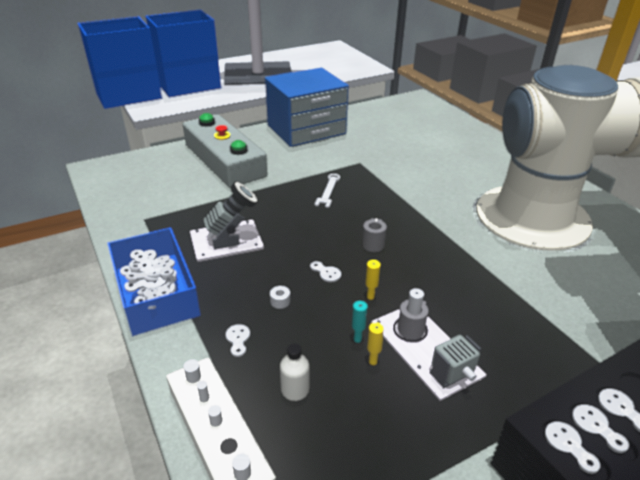

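View pics/top0.png

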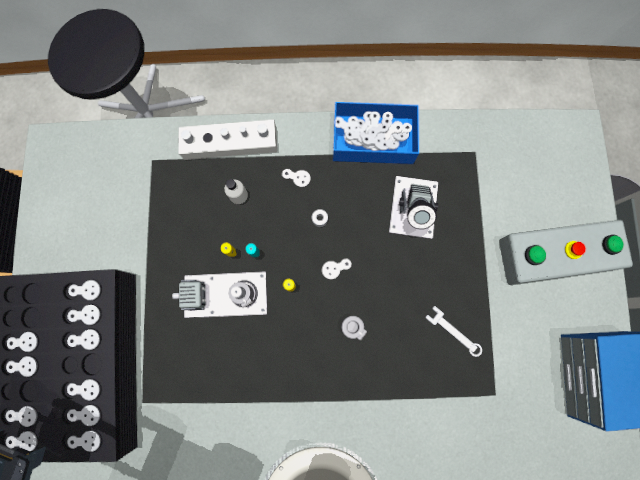

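The scene view shows the reader with sleeve at about (413,318), its block at (456,360), and the inspection camera at (232,220). In the top view the ring is near (243,293), the reader block at (190,294), the camera's ring light at (422,216), and the look-alikes at (227,249), (251,250) and (289,285). I'll enlarge the sleeve and the camera.

```bash
python3 - <<'E'
from h import *
t=cv2.imread('pics/top0.png');s=cv2.imread('pics/scene0.png')
z=lambda im,x,y,w,h:cv2.resize(im[y:y+h,x:x+w],(400,300),interpolation=cv2.INTER_CUBIC)
cv2.imwrite('pics/c1.png',np.vstack([np.hstack([z(t,205,263,80,60),z(s,373,278,80,60)]),np.hstack([z(t,380,180,80,60),z(s,190,178,80,60)])]))
E
```

```text
(no output)
```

View pics/c1.png

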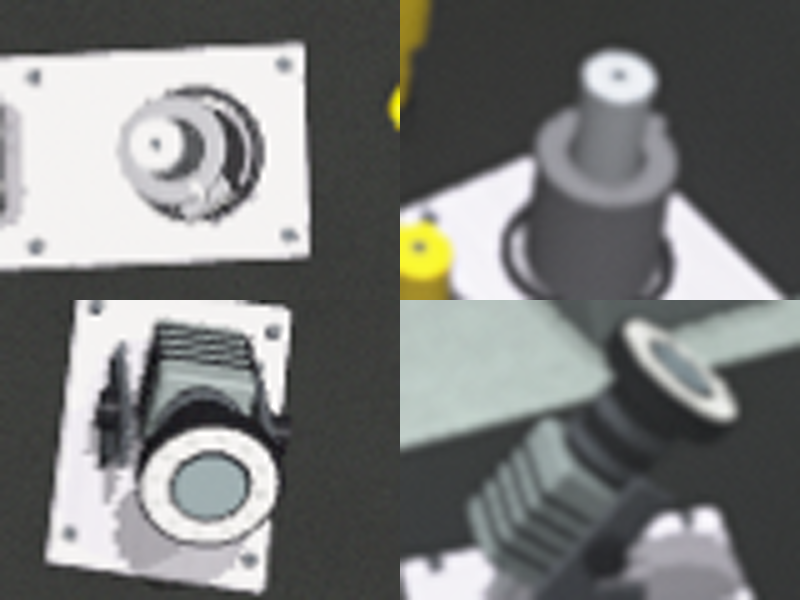

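The top crop shows the sleeve's boss and tick at crop (205,205), on the side towards the robot, while the window is to the left (+y). The punch top is at crop (156,146) in the top view and (618,76) in the scene view. The lens ellipse centres are at (210,487) and (682,362).

```bash
python3 - <<'E'
from h import *
T=pickle.load(open('top0.pkl','rb'));S=pickle.load(open('scene0.pkl','rb'))
t=lambda x,y:(205+(x+.5)/5-.5,263+(y+.5)/5-.5)
tc=lambda x,y:(380+(x+.5)/5-.5,180+(y-300+.5)/5-.5)
s=lambda x,y:(373+(x-400+.5)/5-.5,278+(y+.5)/5-.5)
sc=lambda x,y:(190+(x-400+.5)/5-.5,178+(y-300+.5)/5-.5)
print('punch top',tri([(T,t(156,146)),(S,s(618,76))]),onz(T,t(156,146),.103),onz(S,s(618,76),.103))
# plate mask
im=T['pixels'];m=(im.min(2)>205).astype(np.uint8);m[:, :]*=1
m2=np.zeros_like(m);m2[265:325,170:275]=m[265:325,170:275]
# long edges: white top/bottom pixel per column
cols=range(212,262);top=[];bot=[]
for u in cols:
    r=np.flatnonzero(m2[:,u]);top.append(onz(T,(u,r[0]-.5),.008)[:2]);bot.append(onz(T,(u,r[-1]+.5),.008)[:2])
d=[]
for e in(top,bot):
    v=cv2.fitLine(np.float32(e),cv2.DIST_HUBER,0,1e-4,1e-4).ravel();print('edge',v);d.append(np.degrees(np.arctan2(v[1],v[0])))
print(d)
A,B=onz(T,t(302,43),.008),onz(T,t(310,257),.008);print('corners',A,B,np.linalg.norm(A-B))
n=B-A;n/=np.linalg.norm(n);ax=np.cross([0,0,1],n);ax*=np.sign(ax[1]);print('ring',(A+B)/2+.04*ax,ax,np.degrees(np.arctan2(ax[1],ax[0])))
print('ring outer c (top)',onz(T,t(207,148),.012))
# boss tick at z=.064
print('tick',onz(T,t(207,205),.064),onz(T,t(205,205),.064),onz(S,s(657,130),.064),'rim c',onz(T,t(175,153),.064),onz(S,s(608,157),.064))
L=tri([(T,tc(210,487)),(S,sc(682,362))]);print('lens',L,onz(T,tc(210,487),.125),onz(S,sc(682,362),.125))
for a,b in(((80,300),(47,560)),((290,312),(265,592))):
    w=onz(T,tc(*b),.008)-onz(T,tc(*a),.008);print('cam az',np.degrees(np.arctan2(w[1],w[0])),np.linalg.norm(w))
a,b=onz(T,tc(47,560),.008),onz(T,tc(265,592),.008);w=b-a;print('front edge az',np.degrees(np.arctan2(w[1],w[0]))-0,(a+b)/2)
for n,(u,v,z) in dict(y1=(227,249,.09),tq=(251,250,.09),y2=(289,285,.09),spare=(353,327,.056),bottle=(233,186,.105)).items():print(n,onz(T,(u,v),z))
E
```

```text
punch top [0.50005628 0.17800375 0.10249561] [0.49919463 0.17858617 0.103     ] [0.50132765 0.17781362 0.103     ]
edge [ 0.02717943 -0.9996306   0.55138123  0.18623461]
edge [ 0.02837177 -0.99959743  0.44997716  0.19561511]
[np.float32(-88.442535), np.float32(-88.37419)]
corners [0.55473324 0.12514137 0.008     ] [0.44973856 0.12165111 0.008     ] 0.10505267549466783
ring [0.50090694 0.16337416 0.008     ] [-0.03322396  0.99944793 -0.        ] 91.90394305671673
ring outer c (top) [0.50362492 0.17157538 0.012     ]
tick [0.47386647 0.16233082 0.064     ] [0.47388494 0.16326658 0.064     ] [0.4768248  0.17655395 0.064     ] rim c [0.49829126 0.17742407 0.064     ] [0.50151746 0.17965083 0.064     ]
lens [ 0.65559504 -0.24362963  0.12967179] [ 0.6556352  -0.24407346  0.125     ] [ 0.65384838 -0.25181648  0.125     ]
cam az 169.85424610947746 0.13791925786200596
cam az 170.84199944912908 0.14799905665221288
front edge az -99.92958665574629 [ 0.63725844 -0.24113297  0.008     ]
y1 [0.59928276 0.20253732 0.09      ]
tq [0.59557283 0.14658465 0.09      ]
y2 [0.51284526 0.05959659 0.09      ]
spare [ 0.41461298 -0.08468856  0.056     ]
bottle [0.7460158  0.18739665 0.105     ]
```

```bash
python3 - <<'E'
from h import *
t=cv2.imread('pics/top0.png');s=cv2.imread('pics/scene0.png')
z=lambda im,x,y,w,h:cv2.resize(im[y:y+h,x:x+w],None,fx=16,fy=16,interpolation=cv2.INTER_CUBIC)
a,b=z(t,225,275,25,36),z(s,397,284,25,36)
cv2.imwrite('pics/c2.png',np.clip(255*(np.hstack([a,b])/255.)**.7,0,255))
E
```

```text
[ WARN:0@0.210] global loadsave.cpp:1063 imwrite_ Unsupported depth image for selected encoder is fallbacked to CV_8U.
```

View pics/c2.png

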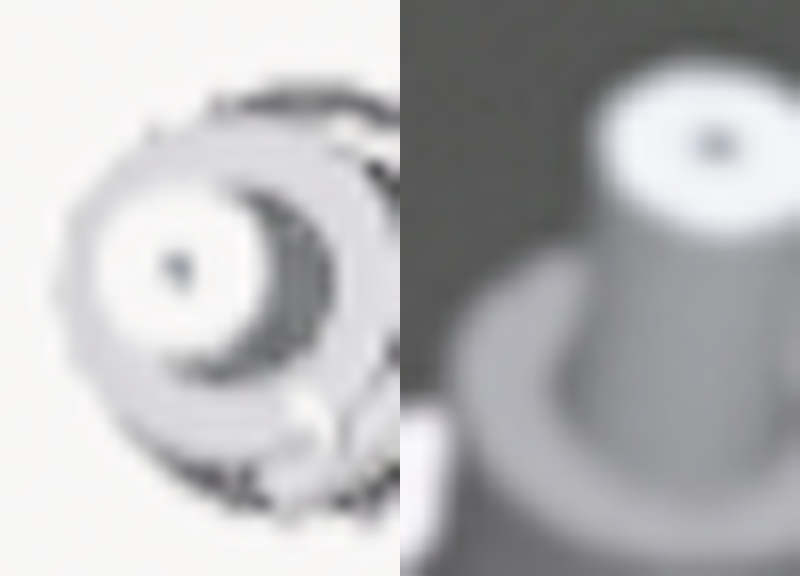

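The enlarged top view shows the white rim tick at crop (310,415), which is pixel (244.4,300.9). The rim centre is at about (238,296), so the plate points to roughly 210° in world azimuth. Next I'll compute the grasp move.

```bash
cat > mv.py <<'E'
from h import *
def plan(P,yaw):  # tool-down target with tool y azimuth yaw(deg) -> offset & angular in tool axes
    s=ctrl.observe();Rc=q(s['tcp_rot']);a=np.radians(yaw)
    y=np.array([np.cos(a),np.sin(a),0]);z=np.array([0,0,-1.]);x=np.cross(y,z)
    Rt=R.from_matrix(np.c_[x,y,z])
    print('off',Rc.inv().apply(np.array(P)-s['position']).round(4),'ang',(Rc.inv()*Rt).as_rotvec(degrees=True).round(2),'t',s['t'],'J',np.round(s['joint_pos'],2))
E
python3 - <<'E'
from mv import *
T=pickle.load(open('top0.pkl','rb'));S=pickle.load(open('scene0.pkl','rb'))
g=lambda x,y:onz(T,(225+(x+.5)/16-.5,275+(y+.5)/16-.5),.064)
k=g(310,415)
for c in(g(238,296),np.array([.501,.177,.064])):
    d=k-c;print(c,k,np.linalg.norm(d),np.degrees(np.arctan2(d[1],d[0]))%360)
d=g(332,460)-g(238,296);print(np.degrees(np.arctan2(d[1],d[0]))%360)
plan([.501,.1775,.135],119)
E
```

```text
[0.49869345 0.17788167 0.064     ] [0.48120847 0.16725012 0.064     ] 0.020463480736301765 211.3012367195742
[0.501 0.177 0.064] [0.48120847 0.16725012 0.064     ] 0.022062745221914055 206.22619742127546
209.96140552998367
off [-0.4244 -0.3045  0.0787] ang [-6.000e-02 -3.000e-02 -4.652e+01] t 0.1 J [ 1.17  0.49  1.35 -0.    1.3  -0.1 ]
```

Request:
{"api": "send_rows", "payload": {"offset": [[-0.424,-0.304,0],[-0.424,-0.304,0],[-0.424,-0.304,0],[-0.424,-0.304,0],[-0.424,-0.304,0],[-0.424,-0.304,0],[-0.424,-0.304,0],[-0.424,-0.304,0]], "angular": [[0,0,-46.5],[0,0,-46.5],[0,0,-46.5],[0,0,-46.5],[0,0,-46.5],[0,0,-46.5],[0,0,-46.5],[0,0,-46.5]], "hand": 0.0912, "squeeze": 15}}

```text
t: 0.9
position: [0.4125, 0.2966, 0.2139]
tcp_rot: [-0.0, -0.251, 0.968, -0.0]
contact_force: [0.3, 0.7, 0.2]
width: 0.0913
grip_force: 0.0
```

```bash
python3 -c "
from mv import *
plan([.501,.1775,.14],119)"
```

```text
off [-0.0195 -0.1471  0.0739] ang [-0.   -0.01  0.04] t 0.9 J [ 0.51  0.33  1.63 -0.    1.18 -1.57]
```

Request:
{"api": "send_rows", "payload": {"offset": [[-0.0195,-0.147,0],[-0.0195,-0.147,0],[-0.0195,-0.147,0],[-0.0195,-0.147,0.05],[-0.0195,-0.147,0.09],[-0.0195,-0.147,0.09]], "angular": [[0,0,0],[0,0,0],[0,0,0],[0,0,0],[0,0,0],[0,0,0]]}}

```text
t: 1.5
position: [0.4972, 0.178, 0.1199]
tcp_rot: [-0.004, -0.25, 0.968, 0.0]
contact_force: [-0.6, -0.2, 0.6]
width: 0.0914
grip_force: 0.0
```

```bash
python3 -c "
from mv import *
plan([.501,.1775,.031],119)
c=snap('scene','s1')
im=cv2.imread('pics/s1.png')[230:380,330:530];cv2.imwrite('pics/s1c.png',cv2.resize(im,None,fx=4,fy=4,interpolation=2))"
```

```text
off [-0.0038 -0.0025  0.0889] ang [ 0.13 -0.46 -0.08] t 1.5 J [ 0.23  0.48  1.69 -0.    0.98 -1.84]
```

View pics/s1c.png

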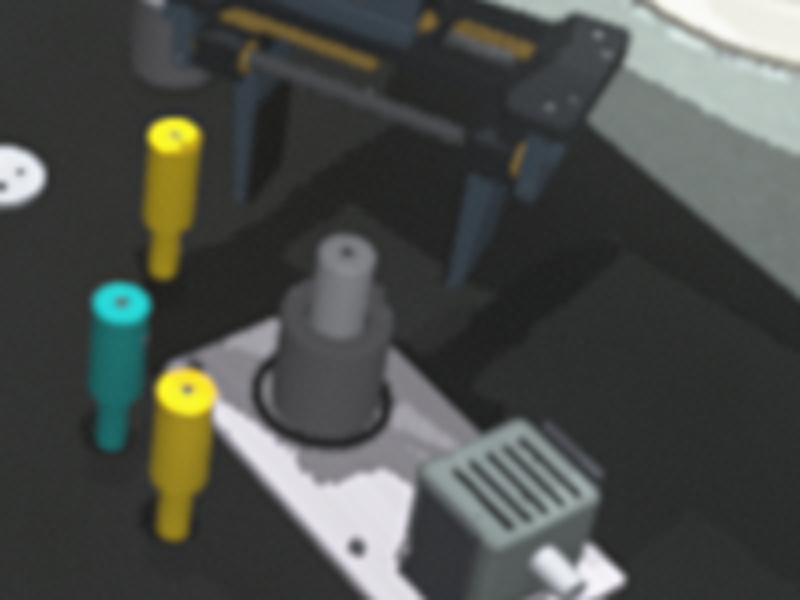

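The gripper is open and straddles the punch: fingertips at crop (245,200) and (455,285), punch top at (347,250). The way down is clear, so I'll descend and grip.

Request:
{"api": "send_rows", "payload": {"offset": [[-0.004,-0.0025,0.02],[-0.004,-0.0025,0.04],[-0.004,-0.0025,0.06],[-0.004,-0.0025,0.08],[-0.004,-0.0025,0.089],[-0.004,-0.0025,0.089]], "angular": [[0,0,0],[0,0,0],[0,0,0],[0,0,0],[0,0,0],[0,0,0]]}}

```text
t: 2.15
position: [0.5052, 0.1793, 0.0356]
tcp_rot: [0.0, -0.25, 0.968, -0.0]
contact_force: [-0.1, -0.3, 0.5]
width: 0.0914
grip_force: 0.0
```

Request:
{"api": "send_rows", "payload": {"offset": [[0,0,0],[0,0,0],[0,0,0],[0,0,0],[0,0,0],[0,0,0],[0,0,0],[0,0,0]], "angular": [[0,0,0],[0,0,0],[0,0,0],[0,0,0],[0,0,0],[0,0,0],[0,0,0],[0,0,0]], "hand": 0.045, "squeeze": 12}}

```text
t: 2.95
position: [0.5049, 0.179, 0.0351]
tcp_rot: [0.0, -0.25, 0.968, 0.0]
contact_force: [-0.8, 1.1, 6.7]
width: 0.0521
grip_force: 12.0
```

Request:
{"api": "send_rows", "payload": {"offset": [[0,0,0],[0,0,0],[0.0045,0,0],[0.0045,0,0],[0.0045,0,0]], "angular": [[0,0,0],[0,0,0],[0,0,0],[0,0,0],[0,0,0]], "hand": 0.065}}

```text
t: 3.45
position: [0.5007, 0.1767, 0.0349]
tcp_rot: [-0.0, -0.25, 0.968, -0.0]
contact_force: [-0.3, -0.2, -0.2]
width: 0.0649
grip_force: 0.0
```

Request:
{"api": "send_rows", "payload": {"offset": [[0,0,0],[0,0,0],[0,0,0],[0,0,0],[0,0,0],[0,0,0]], "angular": [[0,0,0],[0,0,0],[0,0,0],[0,0,0],[0,0,0],[0,0,0]], "hand": 0.045, "squeeze": 12}}

```text
t: 4.05
position: [0.501, 0.1768, 0.035]
tcp_rot: [0.0, -0.25, 0.968, 0.0]
contact_force: [0.3, 1.3, 0.5]
width: 0.0526
grip_force: 12.0
```

```bash
python3 -c "
from mv import *
c=snap('scene','s2');t=snap('top','t2');print(onz(c,(420,0),.1)*0)
for c in 'scene','top':pass
s=pickle.load(open('s1.pkl','rb'));print(onz(s,(330+347.5/4-.5,230+250.5/4-.5),.103));plan([.501,.178,.035],2)"
```

```text
[-0. -0.  0.]
[0.49998075 0.17651374 0.103     ]
off [-0.0006  0.001  -0.    ] ang [1.0000e-02 0.0000e+00 1.1698e+02] t 4.15 J [ 0.23  0.61  1.75  0.    0.77 -1.85]
```

Request:
{"api": "send_rows", "payload": {"offset": [[0,0,0],[0,0,0],[0,0,0],[0,0,0],[0,0,0],[0,0,0],[0,0,0],[0,0,0]], "angular": [[0,0,7.5],[0,0,15],[0,0,22.5],[0,0,30],[0,0,37.5],[0,0,45],[0,0,52.5],[0,0,60]]}}

```text
t: 4.95
position: [0.5009, 0.1767, 0.0349]
tcp_rot: [0.0, 0.27, 0.963, -0.0]
contact_force: [0.6, 0.1, 0.9]
width: 0.0523
grip_force: 12.0
```

Request:
{"api": "send_rows", "payload": {"offset": [[0,0,0],[0,0,0],[0,0,0],[0,0,0],[0,0,0],[0,0,0],[0,0,0],[0,0,0]], "angular": [[0,0,7.5],[0,0,15],[0,0,22.5],[0,0,30],[0,0,37.5],[0,0,45],[0,0,52.5],[0,0,57]]}}

```text
t: 5.75
position: [0.5009, 0.1767, 0.035]
tcp_rot: [0.0, 0.697, 0.717, -0.0]
contact_force: [-0.6, -0.5, 0.8]
width: 0.0524
grip_force: 12.0
```

Request:
{"api": "send_rows", "payload": {"offset": [[0,0,0],[0,0,0],[0,0,0],[0,0,0]], "angular": [[0,0,0],[0,0,0],[0,0,0],[0,0,0]]}}

```text
t: 6.15
position: [0.5009, 0.1768, 0.0349]
tcp_rot: [0.0, 0.694, 0.72, -0.0]
contact_force: [-0.1, -1.5, 0.8]
width: 0.052
grip_force: 12.0
```

Request:
{"api": "send_rows", "payload": {"offset": [[0,0,0],[0,0,0],[0,0,0],[0,0,0],[0,0,-0.03],[0,0,-0.06],[0,0,-0.09],[0,0,-0.11]], "angular": [[0,0,0],[0,0,0],[0,0,0],[0,0,0],[0,0,0],[0,0,0],[0,0,0],[0,0,0]], "hand": 0.0912}}

```text
t: 6.95
position: [0.5013, 0.1769, 0.1469]
tcp_rot: [0.0, 0.695, 0.719, 0.001]
contact_force: [0.7, -0.9, -0.5]
width: 0.0909
grip_force: 0.0
```

```bash
python3 -c "
from mv import *
c=snap('scene','s3');t=snap('top','t3')
z=lambda n,x,y,w,h:cv2.resize(cv2.imread(n)[y:y+h,x:x+w],(400,400),interpolation=2)
cv2.imwrite('pics/c3.png',np.hstack([z('pics/s3.png',380,275,80,80),z('pics/t3.png',205,253,80,80)]))
plan([.501,.178,.12],2)"
```

```text
off [ 0.0009 -0.0014  0.0275] ang [ 0.25 -0.05 -0.01] t 7.05 J [0.23 0.44 1.66 0.   1.04 0.19]
```

View pics/c3.png

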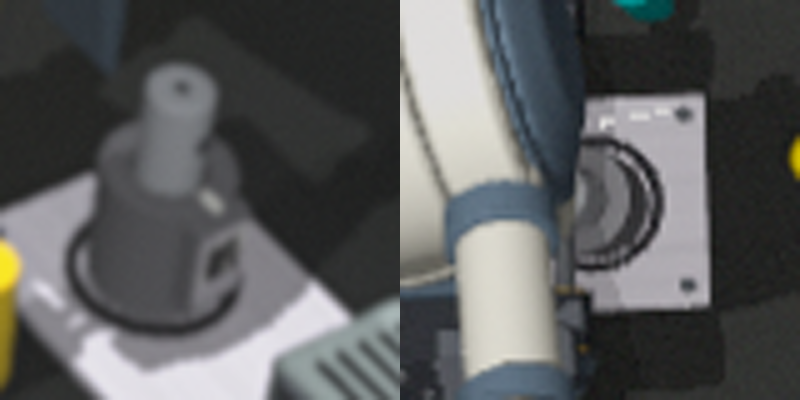

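The code plate with its printed code, at crop (215,260), now faces the reader block. The white tick is at crop (212,202) and the punch top at (180,88). Next I'll check the angle.

```bash
python3 -c "
from mv import *
c=pickle.load(open('s3.pkl','rb'))
g=lambda x,y,z:onz(c,(380+(x+.5)/5-.5,275+(y+.5)/5-.5),z)
k=g(212,202,.064);r=g(168,164,.064);p=g(180,87,.103);print(k,r,p)
for o in(r,p,[.501,.177,0]):
  d=k-o;print(np.degrees(np.arctan2(d[1],d[0])))
a,b=g(203,238,.045),g(243,220,.045);print('boss edge',a,b,np.degrees(np.arctan2(*(b-a)[1::-1])))
plan([.5,.177,.073],2)
"
```

```text
[0.49812107 0.19877328 0.064     ] [0.50066567 0.17539538 0.064     ] [0.50102417 0.17559757 0.103     ]
96.21199389260622
97.13995424122585
97.53213049117844
boss edge [0.49875291 0.19806884 0.045     ] [0.48003092 0.19752378 0.045     ] -178.33238243948708
off [-0.0001 -0.0026  0.0745] ang [ 0.25 -0.05 -0.01] t 7.05 J [0.23 0.44 1.66 0.   1.04 0.19]
```

Request:
{"api": "send_rows", "payload": {"offset": [[0,-0.002,0.025],[0,-0.002,0.05],[0,-0.002,0.074],[0,-0.002,0.074],[0,-0.002,0.074]], "angular": [[0,0,0],[0,0,0],[0,0,0],[0,0,0],[0,0,0]]}}

```text
t: 7.55
position: [0.4986, 0.1766, 0.0708]
tcp_rot: [-0.0, 0.695, 0.719, -0.001]
contact_force: [-0.1, -1.1, -0.4]
width: 0.0909
grip_force: 0.0
```

Request:
{"api": "send_rows", "payload": {"offset": [[0,0,0],[0,0,0],[0,0,0],[0,0,0],[0,0,0],[0,0,0],[0,0,0],[0,0,0]], "angular": [[0,0,0],[0,0,0],[0,0,0],[0,0,0],[0,0,0],[0,0,0],[0,0,0],[0,0,0]], "hand": 0.02, "squeeze": 15}}

```text
t: 8.35
position: [0.4989, 0.1767, 0.0709]
tcp_rot: [-0.0, 0.695, 0.719, -0.0]
contact_force: [-0.3, 0.2, -0.1]
width: 0.03
grip_force: 0.0
```

Request:
{"api": "send_rows", "payload": {"offset": [[0,0,0],[0,0,0],[0,0,0],[0,0,0],[0,0,0]], "angular": [[0,0,0],[0,0,0],[0,0,0],[0,0,0],[0,0,0]], "hand": 0.015, "squeeze": 35}}

```text
t: 8.85
position: [0.4989, 0.1767, 0.0709]
tcp_rot: [-0.0, 0.695, 0.719, -0.0]
contact_force: [-0.5, -0.9, 0.5]
width: 0.0247
grip_force: 34.9
```

Request:
{"api": "send_rows", "payload": {"offset": [[0,0,-0.008],[0,0,-0.018],[0,0,-0.03],[0,0,-0.045],[0,0,-0.06],[0,0,-0.075],[0,0,-0.09],[0,0,-0.1]], "angular": [[0,0,0],[0,0,0],[0,0,0],[0,0,0],[0,0,0],[0,0,0],[0,0,0],[0,0,0]]}}

```text
t: 9.65
position: [0.4992, 0.1768, 0.1729]
tcp_rot: [0.0, 0.695, 0.719, 0.001]
contact_force: [-1.1, -0.3, -2.1]
width: 0.0246
grip_force: 34.9
```

Request:
{"api": "send_rows", "payload": {"offset": [[0,0,-0.04],[0,0,-0.08],[0,0,-0.08]], "angular": [[0,0,0],[0,0,0],[0,0,0]]}}

```text
t: 9.95
position: [0.5012, 0.1773, 0.2563]
tcp_rot: [0.002, 0.695, 0.719, 0.004]
contact_force: [0.5, 0.3, -2.6]
width: 0.0243
grip_force: 34.9
```

```bash
python3 - <<'E'
from mv import *
c=snap('scene','s4')
im=cv2.imread('pics/s4.png')[205:355,340:540];cv2.imwrite('pics/s4c.png',cv2.resize(im,(800,600),interpolation=2))
# lens: ellipse fit of white face in both views
t=pickle.load(open('top0.pkl','rb'));s=pickle.load(open('scene0.pkl','rb'))
E=[]
for cc,(x,y,w,h) in((t,(400,198,45,36)),(s,(228,180,36,30))):
    p=cc['pixels'][y:y+h,x:x+w]
    big=cv2.resize(p,None,fx=8,fy=8,interpolation=cv2.INTER_CUBIC)
    m=((big.min(2)>175)).astype(np.uint8)
    cs,_=cv2.findContours(m,0,1);k=max(cs,key=cv2.contourArea)
    e=cv2.fitEllipse(cv2.convexHull(k));uv=(x+(e[0][0]+.5)/8-.5,y+(e[0][1]+.5)/8-.5);E.append((cc,uv));print(uv,np.array(e[1])/8,e[2])
print('lens',tri(E),onz(*E[0],.125),onz(*E[1],.125))
E
```

```text
(421.4436626434326, 216.64844131469727) [22.68690109 27.13700104] 80.09188079833984
(249.8609104156494, 184.41763973236084) [24.45926857 37.71771622] 138.90475463867188
lens [ 0.65024956 -0.23795208  0.14649241] [ 0.65645709 -0.24377219  0.125     ] [ 0.63722402 -0.2698023   0.125     ]
```

View pics/s4c.png

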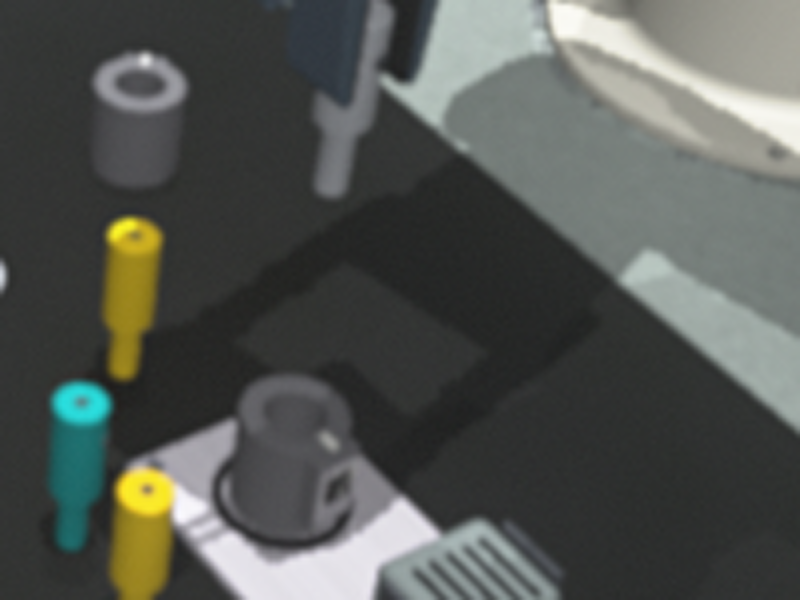

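The punch is in the gripper with its nose at crop (330,190). The sleeve still stands in the ring with its code at (340,487) facing the reader. I'll check how straight the punch sits in the grip, then plan the final pose.

```bash
python3 - <<'E'
from mv import *
c=pickle.load(open('s4.pkl','rb'));s=ctrl.observe();p=s['position'];Rc=q(s['tcp_rot'])
crop=lambda P:(proj(c,P)-[340,205]+.5)*4-.5
for d in(0,.03,.058):print(d,crop(p+Rc.apply([0,0,d])))
n0=np.array([.656,-.245,.126]);az=np.radians(170.4);n=np.array([np.cos(az)*.7071,np.sin(az)*.7071,.7071])
z0=Rc.apply([0,0,1]);ax=np.cross(z0,-n);ax*=np.arccos(z0@-n)/np.linalg.norm(ax);Rt=R.from_rotvec(ax)*Rc
for k in(.06,.12):
    P=n0+n*(k+.0575);print(k,P,'off',Rc.inv().apply(P-p).round(4),'ang',(Rc.inv()*Rt).as_rotvec(degrees=True).round(2))
print(s['t'],np.round(s['joint_pos'],2),p)
E
```

```text
0 [[351.80270315  79.31813318]]
0.03 [[341.98839258 137.94844563]]
0.058 [[333.2028221  190.55235407]]
0.06 [ 0.57407926 -0.23114414  0.20908425] off [-0.4105  0.0597  0.0444] ang [-43.81  -9.07  -0.  ]
0.12 [ 0.53224739 -0.22406881  0.25151025] off [-0.4019  0.0183  0.0018] ang [-43.81  -9.07  -0.  ]
10.0 [0.23 0.32 1.53 0.   1.29 0.19] [0.50004165 0.17700234 0.25362151]
```

Request:
{"api": "send_rows", "payload": {"offset": [[-0.02,0.001,0],[-0.05,0.002,0],[-0.09,0.004,0],[-0.13,0.006,0],[-0.17,0.008,0],[-0.21,0.01,0],[-0.24,0.011,0],[-0.25,0.012,0]], "angular": [[0,0,0],[0,0,0],[0,0,0],[0,0,0],[0,0,0],[0,0,0],[0,0,0],[0,0,0]], "squeeze": 45}}

```text
t: 10.8
position: [0.5189, -0.0752, 0.2498]
tcp_rot: [-0.001, 0.696, 0.718, -0.001]
contact_force: [-0.5, -0.4, -3.1]
width: 0.0245
grip_force: 44.9
```

Request:
{"api": "send_rows", "payload": {"offset": [[-0.02,0,0],[-0.04,0,0],[-0.06,0,0],[-0.08,0,0],[-0.1,0.002,0],[-0.12,0.004,0],[-0.14,0.006,0],[-0.152,0.006,0]], "angular": [[-5.5,-1.1,0],[-11,-2.3,0],[-16.5,-3.4,0],[-22,-4.5,0],[-27.5,-5.7,0],[-33,-6.8,0],[-38.5,-8,0],[-43.8,-9.1,0]]}}

```text
t: 11.6
position: [0.5324, -0.2021, 0.2493]
tcp_rot: [0.273, 0.65, 0.681, 0.201]
contact_force: [1.5, 0.9, -2.3]
width: 0.0243
grip_force: 44.9
```

Request:
{"api": "send_rows", "payload": {"offset": [[0,0,0],[0,0,0],[0,0,0]], "angular": [[0,0,0],[0,0,0],[0,0,0]]}}

```text
t: 11.9
position: [0.5335, -0.2013, 0.2501]
tcp_rot: [0.272, 0.649, 0.682, 0.2]
contact_force: [-1.0, -0.1, -2.7]
width: 0.0244
grip_force: 44.9
```

```bash
cat > fin.py <<'E'
from mv import *
s=ctrl.observe();p=s['position'];Rc=q(s['tcp_rot'])
n0=np.array([.656,-.245,.126]);az=np.radians(170.4);n=np.array([np.cos(az)*.7071,np.sin(az)*.7071,.7071])
z0=Rc.apply([0,0,1]);ax=np.cross(z0,-n);a=np.arccos(min(1,z0@-n));ax*=a/np.linalg.norm(ax)
print('ang',Rc.inv().apply(np.degrees(ax)).round(2),'off60',Rc.inv().apply(n0+n*.1175-p).round(4),'off90',Rc.inv().apply(n0+n*.1475-p).round(4),p,s['t'],np.round(s['joint_pos'],2),s['width'],s['grip_force'])
E
python3 fin.py
```

```text
ang [-5.16 -2.64  0.  ] off60 [-0.0255  0.0036  0.0596] off90 [-0.0242  0.0009  0.0298] [ 0.53346918 -0.20130403  0.25006716] 11.9 [-0.68  0.18  2.01  0.82  0.47 -1.38] 0.024439930647787038 44.882453083992004
```

Request:
{"api": "send_rows", "payload": {"offset": [[-0.012,0,0.008],[-0.024,0.001,0.018],[-0.025,0.002,0.03],[-0.025,0.003,0.04],[-0.0255,0.0036,0.05],[-0.0255,0.0036,0.0596],[-0.0255,0.0036,0.0596],[-0.0255,0.0036,0.0596]], "angular": [[-1.5,-0.8,0],[-3,-1.5,0],[-5.2,-2.6,0],[-5.2,-2.6,0],[-5.2,-2.6,0],[-5.2,-2.6,0],[-5.2,-2.6,0],[-5.2,-2.6,0]]}}

```text
t: 12.7
position: [0.5743, -0.231, 0.2094]
tcp_rot: [0.316, 0.64, 0.666, 0.217]
contact_force: [-0.4, 0.0, -2.9]
width: 0.0243
grip_force: 44.9
```

```bash
python3 fin.py; python3 -c "
from mv import *
c=snap('scene','s5');t=snap('top','t5')
z=lambda n,x,y,w,h:cv2.resize(cv2.imread(n)[y:y+h,x:x+w],(400,400),interpolation=2)
cv2.imwrite('pics/c5.png',np.hstack([z('pics/s5.png',210,140,100,100),z('pics/t5.png',360,170,100,100)]))"
```

```text
ang [ 0.26 -0.14  0.  ] off60 [-0.0001 -0.0004  0.0001] off90 [-0.0001 -0.0004 -0.0299] [ 0.57433692 -0.23099393  0.20941183] 12.7 [-0.68  0.34  2.05  1.48  0.36 -2.06] 0.02434815327786437 44.88284111022949
```

View pics/c5.png

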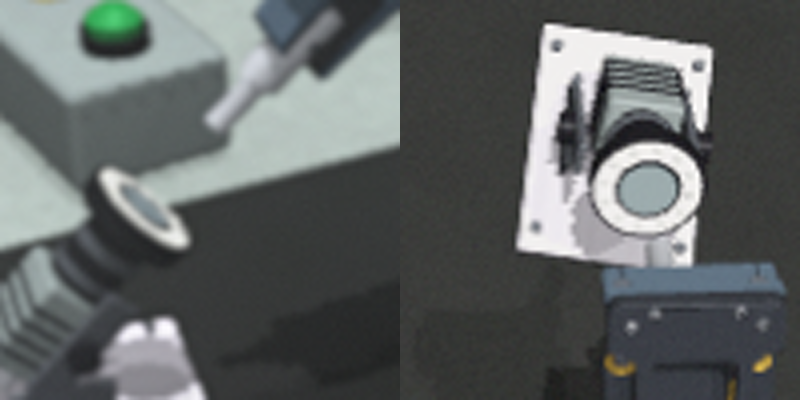

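View pics/s5.png

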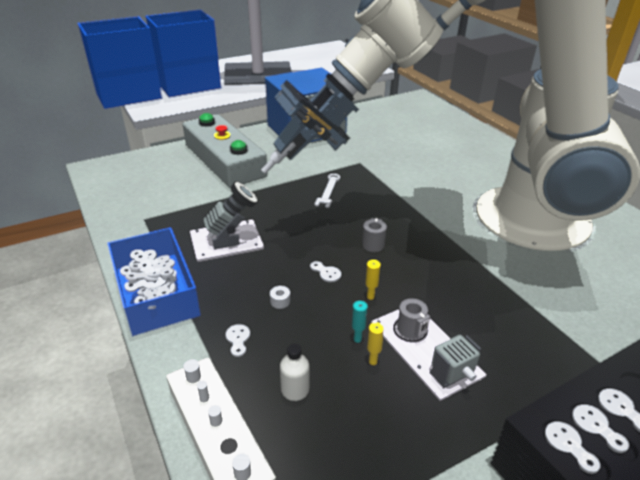

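The punch nose is at crop (215,127), in front of the lens at about (144,208) in the scene view, and nothing else has moved. I'll check how well the axis lines up in the image.

```bash
python3 - <<'E'
from mv import *
c=pickle.load(open('s5.pkl','rb'));t=pickle.load(open('t5.pkl','rb'))
sc=(210+144/4-.4,140+208.5/4-.4);tc=(360+246.7/4-.4,170+187.5/4-.4)
print('tri',tri([(c,sc),(t,tc)]),onz(t,tc,.125),onz(c,sc,.125))
n0=np.array([.656,-.245,.126]);az=np.radians(170.4);n=np.array([np.cos(az)*.7071,np.sin(az)*.7071,.7071])
f=lambda P:(proj(c,P)-[210,140]+.4)*4
print('lens,nose pred crop',f([n0,n0+n*.06]))
s=ctrl.observe();p=s['position'];Rc=q(s['tcp_rot']);print('nose from arm',f(p+Rc.apply([0,0,.0575])),'behind lens 40mm',f(n0-n*.04))
# ring-face ellipse in top view for candidate azimuths vs measured extents
u=np.linspace(0,2*np.pi,90)
for a in(165,170.4,176):
    a=np.radians(a);nn=np.array([np.cos(a)*.7071,np.sin(a)*.7071,.7071]);e1=np.array([-np.sin(a),np.cos(a),0]);e2=np.cross(nn,e1)
    for cc,nm in((c,'s'),(t,'t')):
        C=proj(cc,n0+.031*(np.outer(np.cos(u),e1)+np.outer(np.sin(u),e2)));o=np.array([210,140] if nm=='s' else [360,170]);C=(C-o+.4)*4
        print(nm,np.degrees(a).round(),C.min(0).round(),C.max(0).round(),np.round(cv2.fitEllipse(np.float32(C))[2],1))
E
```

```text
tri [ 0.65730853 -0.2436183   0.12584807] [ 0.65686757 -0.24341539  0.125     ] [ 0.65732921 -0.24557359  0.125     ]
lens,nose pred crop [[146.50760034 206.86758741]
 [217.28979816 128.15107025]]
nose from arm [[216.85497206 126.81065363]] behind lens 40mm [[100.24856868 258.25913606]]
s 165.0 [103. 166.] [189. 248.] 133.5
t 165.0 [194. 140.] [306. 235.] 86.7
s 170.0 [102. 167.] [190. 247.] 131.7
t 170.0 [194. 141.] [306. 235.] 80.5
s 176.0 [101. 169.] [191. 244.] 129.6
t 176.0 [195. 141.] [305. 234.] 74.3
```

Request:
{"api": "send_rows", "payload": {"offset": [[0,0,0],[0,0,0],[0,0,0]], "angular": [[0,0,0],[0,0,0],[0,0,0]]}}

```text
t: 13.1
position: [0.574, -0.2317, 0.2095]
tcp_rot: [0.317, 0.641, 0.665, 0.217]
contact_force: [0.8, -0.0, -2.1]
width: 0.024
grip_force: 44.9
```

```bash
python3 -c "
from plant import workorder
print(workorder.sign_off())"
```

```text
the job is handed in; nothing more can be done
None
```

I handed the job in at 13.1 s of the 67 s allowed; the sign-off returned no verdict. By my image measurements the sleeve stands in the ring with its code about 5° off facing the window. The punch is held still, on the lens axis to within about 2 mm, with its nose 60 mm from the ring light.

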